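# Inspect a validator housing through its port with a rigid scope

### The arm

A 7-joint arm with a two-finger parallel gripper is mounted at the origin on the work surface. World frame = base frame: x ahead of the robot, y to its left, z up, the work surface at z = 0. Lengths are in m, angles in rad, forces in N, time in s.
With the tool pointing down it reaches from about 0.4 to 0.875 m from the base axis. Payload 19.3 kg.
Tool frame: the origin (TCP) lies where the fingers leave the gripper's body, on its centre line; the fingertips stand bot.tip_reach ahead of it and the grasp point (between the pads) lies 54 mm ahead of it (bot.tip_reach is the distance from the TCP to the fingertips, in m); z points along the fingers, y is the line along which they close (so a half turn about z gives the same grasp; the last joint's range is limited). The gripper opens to 85 mm and grips with 20 to 120 N. Pads are 22 mm wide; open, the fingers measure 114 mm over their backs; the gripper's body (76 mm by 85 mm) begins 54 mm behind the grasp point. The pads swing forward as they close: fully open they stand 13 mm farther back than shut.
Start: joints at [1.154, 0.521, -0.036, 1.599, 0.021, 1.021, -0.113], TCP at [0.212, -0.588, 0.304] pointing down, gripper open.
Joint ranges: [-2.91, 2.91], [-0.3, 2.13], [-1.5, 1.42], [0.17, 2.43], [-1.26, 4.41], [0.16, 1.93], [-2.52, 2.52]. Speed limits (rad/s): [1.89, 1.89, 2.39, 2.39, 3.01, 3.01, 3.01].

### API

Orientations are given as [roll, pitch, yaw] about the fixed x, y, z axes, in that order (R = Rz(yaw) Ry(pitch) Rx(roll)).
In Python, from workcell import bot gives the robot as it stands. The module is installed in compiled form; this text tells all that it offers.
- The arm moves only by the shell command python3 -m jog 'ROWS' [FORCE]. ROWS is JSON, a list that holds one entry, the list of rows, each a list of 7 numbers: the shift along the tool's x, y, z in mm, then the turn, a rotation vector about the tool's x, y, z in rad, then the opening, from 0 (shut) to 1 (fully open). In form: [[[tx, ty, tz, wx, wy, wz, fingers], ...]]. A call has 1 to 5 rows; each row shifts and turns the commanded pose from where the row before left it, along the tool's axes as they then stand; what a row does not reach is not made up. A row lasts 1/10 s, in which the tool goes at most 50 mm and 8.59 degrees, less where a joint would pass 70% of its speed; a pose out of reach is approached as far as the arm can. A call is refused whole if a number of a shift passes 50 or a number of a turn 0.15, either way. A call with a gripper value outside its range is refused whole. The fingers move at their own pace and stop on an object; FORCE is the grip in N (left out, the last holds). Time passes only in rows, so rows that do not move let the fingers close. It gives the time, the measured TCP pose, the force, the opening and the grip force at its end, in the units of the state.
- bot.observe(): the state, without advancing time (a new reading comes with each control period).
- bot.grab_frame(name): name is "side" or "top"; returns a dict with "img" (400x640x3 uint8, red, green, blue), "intrinsics" (3x3 intrinsics, pixels), "k1" (the pictures are not rectified: a ray, as slopes to the right and down, at radius r is drawn at 1 + k1 r^2 times it, then the intrinsics apply), "R" (3x3) and "t" (3): a world point X has camera coordinates R X + t. Camera axes: x right, y down, z forward; pixel columns grow to the right and rows downward; lengths in m; the calibration is good to about 2 mm. A picture is of the moment at which its call begins. There is no depth.
- bot.job_done(): hands the job in; it is judged then, once.
Trained networks look in a picture, given as the dict that the camera call returned (one of the last four; its "shot" number tells which), for a name from the list of things; names that differ only in an ending like _2 or _b are one class to them, and where a whole thing is asked for, a point or a joint stands for the part that bears it (a point fixed in the world has none). Each returns a list of dicts, best first, with "conf" (0 to 1); they miss things now and then, are a little off and sometimes report something else, mostly with a low value. They report only what shows in the picture. A call takes as long as a camera call. They do not tell look-alikes from the thing itself.
- bot.trace(query, picture): "region" (400x640 bool, what is visible of it).
- bot.spot_point(query, picture): "xyz" ([x, y, z] in m, in world coordinates, good to about 4 mm: a listed point, or the origin of a listed thing).
The state is a dict: "clock": time; "qpos": joint angles; "qd": joint speeds; "joint_efforts": joint torques, N m; "position": TCP position; "tool_rot": TCP orientation; "force": force on the tool from outside, world axes, zero at the start; "moment": the same for the moment, N m; "grip_width": finger opening in m; "finger_force": force on a finger pad.
Only numpy, scipy, OpenCV 4.12 (cv2) and the standard library are available. Lean on these libraries where they do the work, as an engineer would, in place of code of your own. Each camera call takes 0.05 s, during which the arm holds its last target. There are 200 camera calls.

### The job

Slide the dust cover of the grey validator housing's inspection port by its red knob fully open to its end stop, then take the inspection scope from its blue stand and lower its steel tube straight down through the port, never touching the bore or any part of the housing with the scope, until the yellow depth ring on the tube is level with the mouth of the port. Finish while still holding the scope there in the gripper, upright, motionless and centred in the bore; leave the other loose things on the bench where they are.

Things in the scene. Friction and masses are not known exactly. Their poses are not given: they have to be found in the camera images.
- housing: grey cast back shell of a validator, 160 (its x) x 190 (its y) x 75 mm tall, fixed; origin at the centre of its underside, z up. On its flat top (75 mm up): two dark guides 5 mm high along y at x = +-20 mm, in which the cover slides, a 5 mm high stop bar at y = 78 mm, and saddle ribs 8 mm high at x = 51 to 75, y = +-40 to +-70 mm; all else (but the knob) is under 4 mm high
- port (a point): centre of the mouth of the inspection port, level with the housing's top face, at x 0, y -30 mm of the housing, axes as the housing's. A vertical round through-bore, 18 mm in diameter, 22 mm long, with a flush brass rim; below it the housing is hollow down to a circuit board 56 mm below the mouth
- cover (a joint): travel (m) of the flat steel dust cover (34 x 80 x 2.5 mm plate on the housing's top) along the housing's +y: 0 closed over the port, 0.042 fully open at the end stop, port wholly clear. Starts between 0 and 0.012, resists with about 2 N of friction and stays where it is left
- cover_knob (a point): centre of the top of the cover's red round knob, 18 mm in diameter for its upper 20 mm, its top 29 mm above the housing's top face; it moves with the cover and its axes are the housing's (cover opens along +y)
- stand: blue steel scope stand, fixed; origin at the centre of its underside, z up; base 110 (its x) x 100 x 10 mm, a back plate at x = 30 to 38 mm rising to a shelf 76 x 60 mm whose top is 108 mm above the bench. The scope hangs through a 14 mm hole in the shelf, above the origin. It stands left or right of the housing
- scope: cordless inspection scope, about 0.16 kg, loose, hanging upright in the stand, its handle resting on the shelf; origin at the centre of the tube's lower end (glass tip), z up towards the handle. Steel tube 8 mm in diameter, 90 mm long; above it the black box handle, 30 (its x) x 26 (its y) x 70 mm tall, from 90 to 160 mm above the tip
- scope_tip (a point): centre of the tube's lower end (the scope's origin)
- scope_ring (a point): middle of the yellow depth ring (5 mm tall) on the tube axis, 45 mm above the tip
- scope_grip (a point): a point on the axis inside the handle, 130 mm above the tip, a good height to grip; 40 mm above the shelf at the start
- weight: brass bench weight, 64 mm in diameter, 72 mm tall, 1.3 kg, standing on the bench on the other side of the housing from the stand; origin at the centre of its underside; not to be moved
- keypad: orange silicone keypad, 52 x 70 x 9 mm, lying on the bench; origin at the centre of its underside; not to be moved
- nut: chrome toggle-switch ring nut, 22 mm in diameter, 7 mm high, lying on the bench; origin at the centre of its underside; not to be moved
- bezel: grey validator front bezel with window, 110 x 150 x 14 mm, lying on the bench; origin at the centre of its underside; not to be moved
- driver: screwdriver lying on the bench along its x axis; origin at the middle of its underside; not to be moved
There are look-alikes about, which are no part of the job. What is shaped like the scope but green or pink is not meant.

How it is judged:
On the way, in this order (a step that is already met when the one before it is completed fails the run):
1. the dust cover is slid fully open to its end stop (value of joint cover above 0.039 m), for 0.2 s.
2. the scope is lifted out of the stand, its tip above the shelf (z of scope_tip in the frame of stand above 0.11 m), for 0.1 s.
3. the tube has been lowered through the port to the ring (z of scope_ring in the frame of port between -0.005 and 0.005 m and horizontal distance between scope_tip and port below 0.0035 m), for 0.2 s.
At the end, for the whole second after the job is handed in: Cover within 3 mm of its end stop; scope held by the gripper (over 1 N), not touching the housing, under 10 mm/s, upright within 4 degrees, yellow ring within 5 mm of the level of the port mouth, ring and tip within 3.5 mm of the bore axis (gap all round 5 mm when centred) (all of step 3 and value of joint cover above 0.039 m and horizontal distance between scope_ring and port below 0.0035 m and angle between scope's own z axis and vertical below 0.07 rad and contact force between the fingers and scope above 1 N and contact force between scope and housing below 0.2 N and linear speed of scope below 0.01 m/s); the arm keeps its last pose, push and grip.
It fails at once if the scope touches the bore, the cover, the board or any other part of the housing (contact force between scope and housing above 0.3 N).
It fails at once if a bystander (weight, keypad, nut, bezel, screwdriver) is pushed more than 25 mm (distance of any of weight, keypad, nut, bezel, driver from where it was at the start of the episode above 0.025 m).
It also fails if it takes over 58 s, if anything falls off the work surface, if the arm or the gripper's body presses on something with over 40 N, if the wrist force passes 120 N, or if a joint passes its speed limit or range.

## Working session

There is one attempt and no reset: what is moved stays moved. The work goes in short steps, Python scripts to look and compute and a shell command to move; the robot and the scene stay as the last step left them, time stands still between calls to the robot, and variables do not carry over. Pictures are saved under pics/ and viewed, at most 10 in all, crops included, and the job is handed in when it is done.

```bash
mkdir -p pics; cat > h.py <<'E'
import numpy as np, cv2
from workcell import bot
from scipy.spatial.transform import Rotation as Ro
def save(p,n): cv2.imwrite('pics/'+n+'.png',p['img'][:,:,::-1])
def proj(p,X):
    c=np.asarray(p['R'])@np.asarray(X)+p['t']; a=c[:2]/c[2]; a=a*(1+p['k1']*(a@a)); K=np.asarray(p['intrinsics']); return (K@[a[0],a[1],1])[:2]
def ray(p,uv):
    K=np.asarray(p['intrinsics']); d=np.linalg.solve(K,[uv[0],uv[1],1])[:2]; a=d.copy()
    for _ in range(20): a=d/(1+p['k1']*(a@a))
    R=np.asarray(p['R']); return -R.T@p['t'], R.T@[a[0],a[1],1]
def at(p,uv,z):
    o,d=ray(p,uv); return o+d*(z-o[2])/d[2]
E
python3 - <<'E'
from h import *
np.set_printoptions(precision=4,suppress=True)
s=bot.observe(); print(s, bot.tip_reach)
ims=[]
for n in('top','side'):
    p=bot.grab_frame(n); save(p,n+'0'); print(n,p['t'],p['k1'],-np.asarray(p['R']).T@p['t'])
    for q in 'housing port cover_knob stand scope scope_tip scope_ring scope_grip weight keypad nut bezel driver'.split():
        print(q,[(np.round(r['xyz'],4).tolist(),round(r['conf'],2),proj(p,r['xyz']).round().tolist()) for r in bot.spot_point(q,p)[:4]])
E
```

```text
{'clock': 0.0, 'qpos': array([ 1.1538,  0.522 , -0.0363,  1.6   ,  0.0212,  1.0211, -0.1128]), 'qd': array([-0.0017,  0.0001,  0.0003, -0.0006,  0.0003,  0.0022, -0.001 ]), 'joint_efforts': array([ -0.    , -92.712 ,   1.98  , -36.9936,   0.0178,   0.0081,
        -0.    ]), 'position': array([ 0.2123, -0.5876,  0.3033]), 'tool_rot': array([-3.1405,  0.0001,  0.3468]), 'force': array([0.3062, 0.254 , 0.0072]), 'moment': array([ 0.0378,  0.0107, -0.0081]), 'finger_force': 0.0, 'grip_width': 0.0855124086594937} 0.0726
top [0.0106 0.5952 1.1696] -0.04708010765886378 [0.5126 0.028  1.2078]
housing [([0.5172, -0.022, -0.0003], 0.92, [332.0, 227.0]), ([0.7834, 0.1115, 0.0004], 0.68, [290.0, 138.0])]
port [([0.5022, -0.0527, 0.0726], 0.95, [344.0, 232.0])]
cover_knob [([0.5249, -0.0122, 0.1044], 0.69, [330.0, 224.0])]
stand [([0.505, 0.3109, -0.0006], 0.75, [221.0, 228.0]), ([0.5242, -0.011, 0.1052], 0.72, [330.0, 224.0])]
scope [([0.4723, 0.4364, 0.0044], 0.55, [178.0, 238.0]), ([0.504, 0.3084, 0.0165], 0.53, [220.0, 229.0]), ([0.6241, 0.2826, -0.0026], 0.48, [232.0, 189.0]), ([0.3789, 0.3
[... 1445 characters left out ...]
ing [([0.3763, 0.3424, 0.0473], 0.76, [389.0, 356.0]), ([0.6284, 0.286, 0.0465], 0.73, [268.0, 311.0])]
scope_grip [([0.3777, 0.3423, 0.1299], 0.93, [395.0, 337.0]), ([0.4693, 0.4335, 0.1271], 0.73, [336.0, 382.0]), ([0.5057, 0.308, 0.1478], 0.7, [326.0, 303.0]), ([0.6267, 0.2822, 0.1271], 0.55, [266.0, 288.0])]
weight [([0.5226, -0.3081, 0.0031], 0.76, [348.0, 159.0]), ([0.3663, -0.212, 0.0008], 0.63, [395.0, 185.0])]
keypad [([0.3678, -0.21, 0.0011], 0.86, [395.0, 185.0])]
nut [([0.5014, -0.0531, 0.0816], 0.56, [347.0, 195.0]), ([0.3897, 0.1761, 0.0004], 0.36, [382.0, 294.0])]
bezel [([0.7883, 0.1082, 0.0001], 0.95, [227.0, 248.0])]
driver [([0.7798, -0.156, 0.0006], 0.66, [259.0, 181.0])]
```

```bash
ls pics
```

```text
side0.png
top0.png
```

View pics/side0.png

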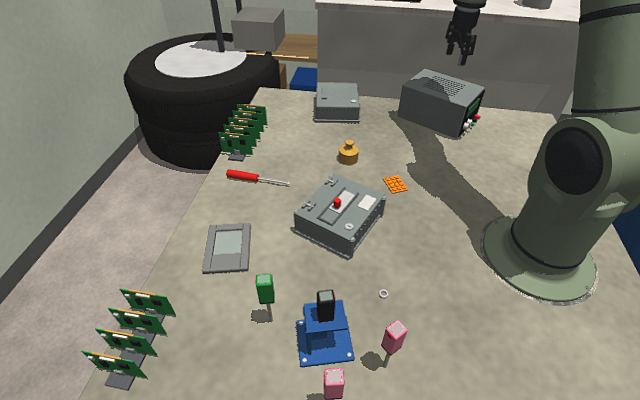

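```bash
python3 -c "
import cv2,numpy as np
a=cv2.imread('pics/top0.png');b=cv2.imread('pics/side0.png')
c=cv2.resize(a[170:290,150:370],None,fx=3.6,fy=3.0*1.2/1.2,interpolation=cv2.INTER_CUBIC)
cv2.imwrite('pics/topcrop.png',cv2.resize(a[160:290,145:365],None,fx=3.6,fy=3.6,interpolation=3))
cv2.imwrite('pics/sidecrop.png',cv2.resize(b[170:390,250:410],(436,600),interpolation=3))"
```

```text
(no output)
```

View pics/topcrop.png

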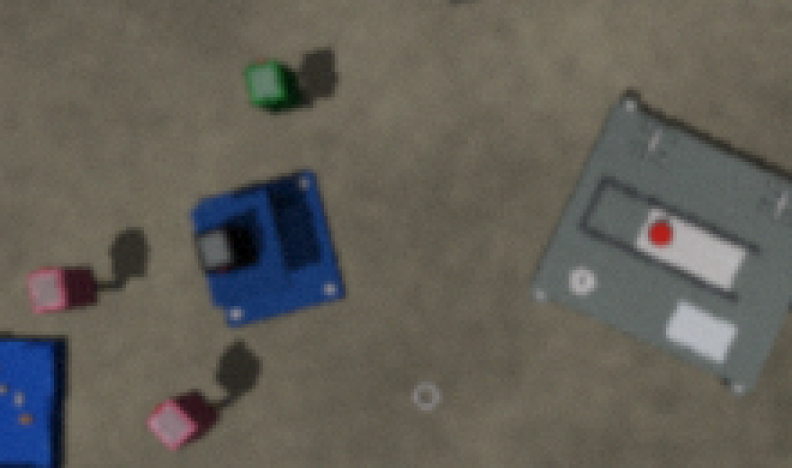

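Look-alikes of the scope: black one hanging in the blue stand, side (326,303) / top (209,229), matches the description. The pink ones at side (395,337) and (334,382) and the green one at (265,288) do not. Checking the choice in a close crop.

```bash
python3 - <<'E'
from h import *
b=cv2.imread('pics/side0.png')
c1=cv2.resize(b[275:375,285:365],(480,600),interpolation=3)
c2=cv2.resize(b[170:260,290:390],(320,288),interpolation=3)
o=np.zeros((600,800,3),np.uint8);o[:,:480]=c1;o[:288,480:]=c2
cv2.imwrite('pics/c1.png',o)
def rect(p,m,z):
    c=max(cv2.findContours(m.astype(np.uint8),0,1)[0],key=cv2.contourArea)[:,0]
    w=np.array([at(p,u,z)[:2] for u in c],np.float32)*1000
    r=cv2.minAreaRect(w); return r
for n in('top','side'):
    p=bot.grab_frame(n)
    for q,z in(('housing',.075),('cover_knob',.09),('stand',.01),('scope',.17)):
        for r in bot.trace(q,p)[:4]:
            m=r['region']; ys,xs=np.where(m); print(n,q,round(r['conf'],2),m.sum(),xs.min(),xs.max(),ys.min(),ys.max(),rect(p,m,z))
E
```

```text
top housing 0.7 4083 292 376 187 268 ((511.4452819824219, -32.71484375), (211.4652557373047, 173.686279296875), 67.1597900390625)
top housing 0.47 444 382 408 266 291 ((375.8870544433594, -197.5675506591797), (52.13706970214844, 68.85945892333984), 27.11408233642578)
top housing 0.22 331 322 350 218 238 ((513.05126953125, -29.254547119140625), (79.03050994873047, 33.879302978515625), 64.61669921875)
top cover_knob 0.71 339 322 350 218 239 ((512.112548828125, -29.400238037109375), (78.77018737792969, 33.58129119873047), 67.57645416259766)
top stand 0.77 1043 199 239 207 249 ((505.2869873046875, 313.9617614746094), (108.74935150146484, 105.6607666015625), 17.19065284729004)
top scope 0.71 187 200 216 222 235 ((505.329345703125, 305.1694030761719), (32.534568786621094, 40.18330383300781), 15.269815444946289)
top scope 0.7 176 153 171 234 245 ((473.9397277832031, 422.55487060546875), (28.26860809326172, 47.12545394897461), 1.4149770736694336)
top scope 0.69 206 212 231 177 191 ((621.1353759765625, 274.89935302734375), (40.5947380065918, 42.94237518310547), 19.7260799407959)
top scope 0.6
[... 384 characters left out ...]
1426086425781)
side stand 0.67 2600 297 352 300 366 ((510.92236328125, 293.9547119140625), (107.73646545410156, 138.2093505859375), 16.406496047973633)
side scope 0.97 601 323 343 368 399 ((472.7554016113281, 451.48187255859375), (30.404644012451172, 45.13739776611328), 8.930779457092285)
side scope 0.93 577 382 406 321 365 ((388.9097595214844, 372.6565246582031), (80.32903289794922, 31.928049087524414), 68.93956756591797)
side scope 0.87 512 257 274 274 321 ((609.399169921875, 324.983154296875), (29.42292022705078, 96.87142944335938), 21.198617935180664)
side scope 0.68 531 316 334 290 321 ((503.59405517578125, 323.75701904296875), (32.09098815917969, 60.05740737915039), 11.860427856445312)
```

View pics/c1.png

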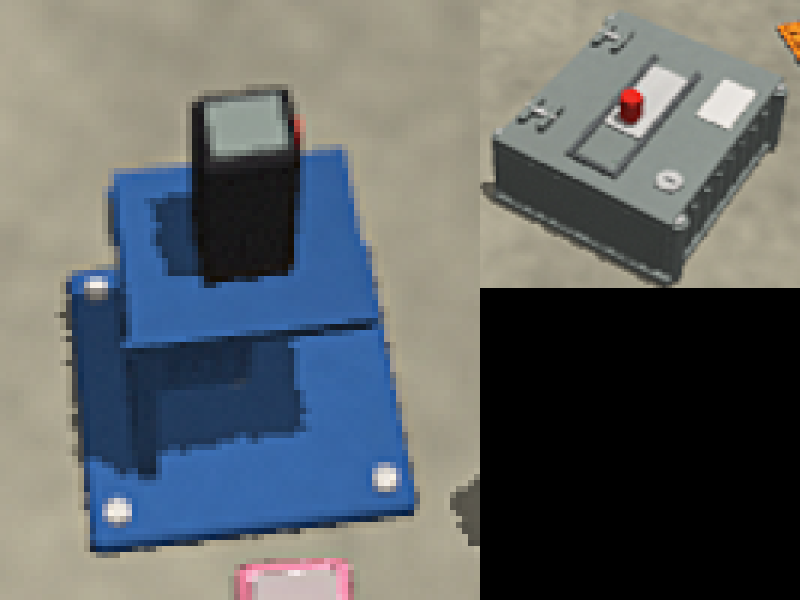

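The crop confirms the black handle resting on the blue shelf (crop (245,180), about side px (326,305)), with the stand's back plate on its +x side, at left. The inset shows the red knob on the cover at crop (630,105), and the cover opens towards the empty end of the guides at lower left. I'm moving towards the knob now.

```bash
python3 -m jog '[[[35,-31,0,0,0,0,0.6],[35,-31,0,0,0,0,0.6],[35,-31,0,0,0,0,0.6],[35,-31,0,0,0,0,0.6],[35,-31,0,0,0,0,0.6]]]' 25; python3 -m jog '[[[35,-31,0,0,0,0,0.6],[35,-31,0,0,0,0,0.6],[35,-31,0,0,0,0,0.6],[35,-31,0,0,0,0,0.6],[35,-31,0,0,0,0,0.6]]]'; python3 -m jog '[[[0,0,0,0,0,-0.138,0.6],[0,0,0,0,0,-0.138,0.6],[0,0,0,0,0,-0.138,0.6],[0,0,0,0,0,-0.138,0.6],[0,0,0,0,0,-0.138,0.6]]]'; python3 -m jog '[[[0,0,0,0,0,-0.138,0.6],[0,0,0,0,0,0,0.6]]]'
```

```text
clock: 2.4
position: [0.3249, -0.3809, 0.3041]
tool_rot: [3.141, -0.0, 0.347]
force: [2.2, 0.1, 0.4]
grip_width: 0.0514
finger_force: 0.0
clock: 2.9
position: [0.4369, -0.1756, 0.3042]
tool_rot: [3.141, -0.001, 0.347]
force: [0.2, -1.0, -0.6]
grip_width: 0.0513
finger_force: 0.0
clock: 3.4
position: [0.4363, -0.1773, 0.304]
tool_rot: [3.141, -0.0, 1.043]
force: [0.3, 0.5, -0.7]
grip_width: 0.0512
finger_force: 0.0
clock: 3.6
position: [0.4362, -0.1774, 0.304]
tool_rot: [3.141, -0.0, 1.177]
force: [-1.0, -0.1, 0.0]
grip_width: 0.0515
finger_force: 0.0
```

```bash
python3 -m jog '[[[37.6,3.4,17,0,0,0,0.6],[37.6,3.4,17,0,0,0,0.6],[37.6,3.4,17,0,0,0,0.6],[37.6,3.4,17,0,0,0,0.6],[37.6,3.4,17,0,0,0,0.6]]]'; python3 -m jog '[[[0,0,0,0,0,0,0.6]]]'; python3 - <<'E'
from h import *
for n in('top','side'):
    p=bot.grab_frame(n); save(p,n+'1')
    for q in('cover_knob','housing'): print(n,q,[(np.round(r['xyz'],4).tolist(),round(r['conf'],2)) for r in bot.spot_point(q,p)[:2]])
b=cv2.imread('pics/side1.png');cv2.imwrite('pics/c2.png',cv2.resize(b[90:250,280:400],(450,600),interpolation=3))
E
```

```text
clock: 4.1
position: [0.525, -0.0091, 0.2183]
tool_rot: [3.141, 0.0, 1.17]
force: [0.8, -0.2, 0.5]
grip_width: 0.0515
finger_force: 0.0
clock: 4.2
position: [0.5253, -0.0055, 0.217]
tool_rot: [-3.139, -0.001, 1.176]
force: [-1.2, -0.5, 0.8]
grip_width: 0.0513
finger_force: 0.0
top cover_knob [([0.504, 0.3065, 0.1464], 0.6)]
top housing []
side cover_knob [([0.5239, -0.0074, 0.1066], 0.64)]
side housing [([0.5147, -0.0305, 0.0038], 0.61)]
```

View pics/c2.png

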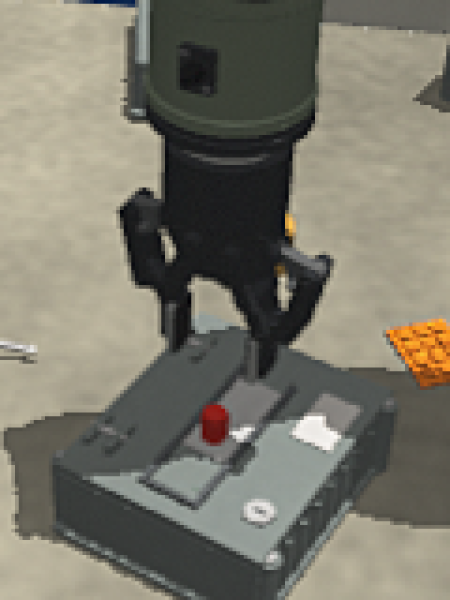

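The gripper straddles the red knob's line (knob at crop (215,425), fingertips at (178,335) and (258,365)), so I can descend.

```bash
python3 -m jog '[[[-1,0,20,0,0,0,0.6],[-1,0,20,0,0,0,0.6],[0,0,19,0,0,0,0.6],[0,0,0,0,0,0,0.6]]]'; python3 -m jog '[[[0,0,0,0,0,0,0],[0,0,0,0,0,0,0],[0,0,0,0,0,0,0],[0,0,0,0,0,0,0],[0,0,0,0,0,0,0]]]' 25
```

```text
clock: 4.9
position: [0.5227, -0.0132, 0.1586]
tool_rot: [-3.139, 0.001, 1.173]
force: [0.3, 0.2, 0.3]
grip_width: 0.0514
finger_force: 0.0
clock: 5.4
position: [0.5226, -0.0117, 0.161]
tool_rot: [-3.14, 0.001, 1.175]
force: [-13.7, 4.2, 15.5]
grip_width: 0.0171
finger_force: 24.0
```

```bash
python3 -m jog '[[[0,-1.5,-3,0,0,0,0],[0,0,0,0,0,0,0],[0,0,0,0,0,0,0]]]'
```

```text
clock: 5.7
position: [0.5219, -0.0118, 0.163]
tool_rot: [-3.141, 0.0, 1.174]
force: [-1.0, 0.6, -13.4]
grip_width: 0.0164
finger_force: 26.4
```

```bash
python3 -m jog '[[[6,0,1,0,0,0,0],[7,0,0.5,0,0,0,0],[7,0,0,0,0,0,0],[6,0,0,0,0,0,0],[0,0,0,0,0,0,0]]]'; python3 -m jog '[[[4,0,0,0,0,0,0],[4,0,0,0,0,0,0],[0,0,0,0,0,0,0]]]'
```

```text
clock: 6.2
position: [0.5331, 0.0138, 0.1625]
tool_rot: [3.14, -0.001, 1.176]
force: [-3.5, 2.8, 7.7]
grip_width: 0.0163
finger_force: 28.3
clock: 6.5
position: [0.5362, 0.0208, 0.1625]
tool_rot: [3.14, -0.001, 1.175]
force: [-2.8, 4.1, 7.0]
grip_width: 0.0165
finger_force: 28.3
```

```bash
python3 -m jog '[[[4,-0.3,0,0,0,0,0],[0,0,0,0,0,0,0]]]';  python3 -m jog '[[[3,0,0,0,0,0,0],[0,0,0,0,0,0,0]]]'; python3 -m jog '[[[3,0,0,0,0,0,0],[0,0,0,0,0,0,0]]]'
```

```text
clock: 6.7
position: [0.5377, 0.0244, 0.1626]
tool_rot: [3.139, -0.001, 1.175]
force: [-0.6, 2.3, 5.0]
grip_width: 0.0164
finger_force: 28.1
clock: 6.9
position: [0.538, 0.0251, 0.1624]
tool_rot: [3.141, 0.002, 1.173]
force: [-6.4, -10.5, 10.6]
grip_width: 0.0163
finger_force: 28.6
clock: 7.1
position: [0.5384, 0.026, 0.1621]
tool_rot: [3.141, 0.005, 1.172]
force: [-10.7, -20.1, 13.1]
grip_width: 0.0166
finger_force: 29.0
```

```bash
python3 -m jog '[[[-4,0,0,0,0,0,0],[0,0,0,0,0,0,0.6],[0,0,0,0,0,0,0.6],[0,0,0,0,0,0,0.6]]]';  python3 -m jog '[[[0,0,-30,0,0,0,0.8],[0,0,-40,0,0,0,1],[0,0,-40,0,0,0,1],[0,0,-25,0,0,0,1],[0,0,0,0,0,0,1]]]'
```

```text
clock: 7.5
position: [0.5378, 0.0258, 0.1617]
tool_rot: [3.141, -0.001, 1.175]
force: [-0.1, 0.7, -0.3]
grip_width: 0.0516
finger_force: 0.0
clock: 8.0
position: [0.5387, 0.0258, 0.2998]
tool_rot: [3.137, -0.002, 1.175]
force: [0.8, -0.1, -0.4]
grip_width: 0.0853
finger_force: 0.0
```

```bash
python3 -m jog '[[[41.4,-23.4,0,0,0,0,1],[41.4,-23.4,0,0,0,0,1],[41.4,-23.4,0,0,0,0,1],[41.4,-23.4,0,0,0,0,1],[41.4,-23.4,0,0,0,0,1]]]';  python3 -m jog '[[[41.4,-23.4,0,0,0,0.128,1],[0,0,0,0,0,0.128,1],[0,0,0,0,0,0.128,1],[0,0,0,0,0,0.128,1],[0,0,0,0,0,0.128,1]]]';python3 -m jog '[[[0,0,0,0,0,0.128,1],[0,0,0,0,0,0.128,1],[0,0,0,0,0,0,1]]]'
python3 - <<'E'
from h import *
for n in('top','side'):
    for k in range(4):
        p=bot.grab_frame(n); save(p,f'{n}2_{k}')
        for q in('port','cover_knob','scope_grip') if k<3 else ('port',):
            r=[x for x in bot.spot_point(q,p) if q!='scope_grip' or np.hypot(x['xyz'][0]-.505,x['xyz'][1]-.309)<.05][:1]
            print(n,q,[(np.round(x['xyz'],4).tolist(),round(x['conf'],2),proj(p,x['xyz']).round(1).tolist()) for x in r])
np.set_printoptions(precision=4,suppress=True); print(bot.observe()['qpos'])
a=np.mean([cv2.imread(f'pics/top2_{k}.png').astype(float) for k in range(4)],0);b=np.mean([cv2.imread(f'pics/side2_{k}.png').astype(float) for k in range(4)],0)
o=np.hstack([cv2.resize(a[205:260,315:370],(400,400),interpolation=3),cv2.resize(b[170:225,320:375],(400,400),interpolation=3)])
cv2.imwrite('pics/c3.png',np.clip(o,0,255).astype(np.uint8))
E
```

```text
clock: 8.5
position: [0.5087, 0.2634, 0.2957]
tool_rot: [-3.141, 0.0, 1.175]
force: [1.1, -0.4, -0.3]
grip_width: 0.0855
finger_force: 0.0
clock: 9.0
position: [0.5035, 0.3089, 0.2955]
tool_rot: [3.142, 0.001, 0.53]
force: [-0.2, -1.0, -0.4]
grip_width: 0.0855
finger_force: 0.0
clock: 9.3
position: [0.5034, 0.3089, 0.2957]
tool_rot: [3.141, 0.001, 0.277]
force: [-0.4, 0.8, 0.1]
grip_width: 0.0853
finger_force: 0.0
top port [([0.5029, -0.0532, 0.0731], 0.69, [344.1, 231.9])]
top cover_knob [([0.5382, 0.0281, 0.107], 0.86, [315.5, 218.4])]
top scope_grip [([0.5038, 0.3086, 0.145], 0.46, [208.8, 228.9])]
top port [([0.5042, -0.0561, 0.0729], 0.76, [345.2, 231.4])]
top cover_knob [([0.5405, 0.026, 0.1031], 0.59, [316.2, 217.7])]
top scope_grip [([0.5041, 0.3087, 0.1442], 0.42, [208.9, 228.8])]
top port [([0.5035, -0.0545, 0.0734], 0.81, [344.6, 231.7])]
top cover_knob [([0.5418, 0.0283, 0.1064], 0.75, [315.4, 217.1])]
top scope_grip [([0.5056, 0.3093, 0.1462], 0.41, [208.5, 228.2])]
top port [([0.5034, -0.0559, 0.0743], 0.61, [345.1, 231.7])]
side port [([0.784, 0.1132, 0.0015], 0.63, [228.1, 249.5])]
side cover_knob []
side scope_grip [([0.5049, 0.3109, 0.1453], 0.85, [325.7, 305.7])]
side port []
side cover_knob []
side scope_grip [([0.5044, 0.3111, 0.1452], 0.68, [326.0, 305.8])]
side port []
side cover_knob [([0.5071, 0.3136, 0.1471], 0.54, [324.3, 306.3])]
side scope_grip [([0.5056, 0.3127, 0.1464], 0.67, [325.2, 306.2])]
side port []
[-0.4778  0.4829 -0.2432  1.6929  0.1348  0.9822 -2.0612]
```

View pics/c3.png

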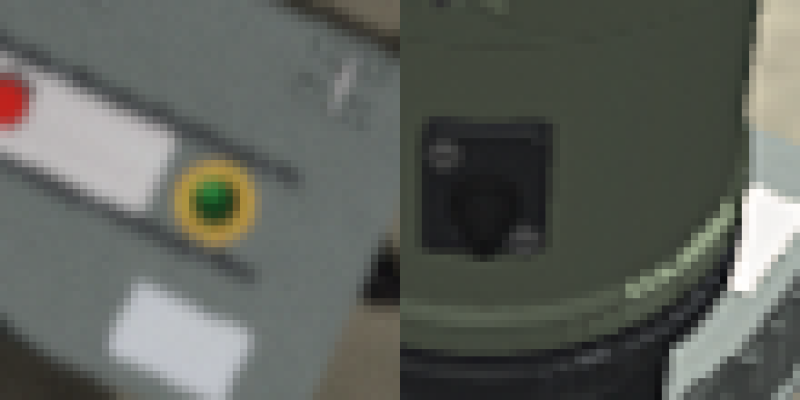

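The left half shows the cover open, with the brass rim at crop (215,202), about top px (344,232), clear of the plate. The right half shows only the arm blocking the side camera. Now I'll compute the rim and knob centroids and descend on the scope.

```bash
cat > port.py <<'E'
from h import *
p=bot.grab_frame('top')
a=np.mean([cv2.imread(f'pics/top2_{k}.png').astype(float) for k in range(4)],0)[:,:,::-1].astype(np.uint8)
hsv=cv2.cvtColor(a,cv2.COLOR_RGB2HSV)
def cen(m,box):
    x0,x1,y0,y1=box; mm=np.zeros_like(m);mm[y0:y1,x0:x1]=m[y0:y1,x0:x1]; return mm
H,S,V=cv2.split(hsv)
rim=cen(((H>12)&(H<35)&(S>90)).astype(np.uint8),(332,358,220,245))
c=cv2.findContours(rim,0,1)[0]; c=max(c,key=len)[:,0]
e=cv2.fitEllipse(c.astype(np.float32)); print('rim',e,rim.sum()); print('port at',at(p,e[0],.075))
b=np.column_stack(np.where(rim))[:,::-1]; hull=cv2.convexHull(b); M=cv2.moments(cv2.drawContours(np.zeros_like(rim),[hull],-1,1,-1),True); u=(M['m10']/M['m00'],M['m01']/M['m00']); print('hull',u,at(p,u,.075))
kn=cen((((H<8)|(H>172))&(S>150)&(V>60)).astype(np.uint8),(300,332,205,232)); M=cv2.moments(kn,True); u=(M['m10']/M['m00'],M['m01']/M['m00']); print('knob',u,M['m00'],at(p,u,.104),at(p,u,.098))
E
python3 port.py; python3 -m jog '[[[0.7,-0.8,30,0,0,0,1],[0.7,-0.8,30,0,0,0,1],[0,0,20,0,0,0,1],[0,0,13.5,0,0,0,1],[0,0,0,0,0,0,1]]]'
```

```text
rim ((344.1203918457031, 232.3349609375), (10.37789249420166, 11.186758041381836), 12.0535249710083) 84
port at [ 0.50167498 -0.05307945  0.075     ]
hull (344.10185185185185, 232.40740740740742) [ 0.5014713  -0.05303079  0.075     ]
knob (315.2173913043478, 218.3913043478261) 23.0 [0.5383985  0.02876174 0.104     ] [0.53853882 0.02876584 0.098     ]
clock: 11.25
position: [0.5042, 0.3103, 0.2015]
tool_rot: [3.141, 0.002, 0.279]
force: [-0.6, -0.5, 0.2]
grip_width: 0.0855
finger_force: 0.0
```

```bash
python3 -m jog '[[[0,0,0,0,0,0,0],[0,0,0,0,0,0,0],[0,0,0,0,0,0,0],[0,0,0,0,0,0,0],[0,0,0,0,0,0,0]]]' 40;python3 -m jog '[[[0,0,0,0,0,0,0],[0,0,0,0,0,0,0]]]'
```

```text
clock: 11.75
position: [0.5048, 0.3107, 0.2036]
tool_rot: [-3.141, -0.001, 0.279]
force: [-0.5, -2.0, 6.3]
grip_width: 0.0255
finger_force: 38.4
clock: 11.95
position: [0.5048, 0.3107, 0.2036]
tool_rot: [-3.141, -0.001, 0.279]
force: [-0.9, -0.9, 6.1]
grip_width: 0.0259
finger_force: 38.4
```

```bash
python3 -m jog '[[[0,0,-20,0,0,0,0],[0,0,-28,0,0,0,0],[0,0,-28,0,0,0,0],[0,0,-28,0,0,0,0],[0,0,-20,0,0,0,0]]]';python3 -m jog '[[[0,0,0,0,0,0,0],[0,0,0,0,0,0,0]]]'
```

```text
clock: 12.45
position: [0.5047, 0.3107, 0.3289]
tool_rot: [-3.141, -0.001, 0.279]
force: [0.1, 0.9, -1.9]
grip_width: 0.026
finger_force: 39.2
clock: 12.65
position: [0.5045, 0.3104, 0.3267]
tool_rot: [3.141, -0.0, 0.279]
force: [-0.2, -0.5, -2.7]
grip_width: 0.0257
finger_force: 39.3
```

```bash
python3 -m jog '[[[-5.2,17.4,0,0,0,0,0],[-10.2,34.9,0,0,0,0,0],[-10.2,34.9,0,0,0,0,0],[-10.2,34.9,0,0,0,0,0],[-10.2,34.9,0,0,0,0,0]]]';python3 -m jog '[[[-10.2,34.9,0,0,0,0,0],[-10.2,34.9,0,0,0,0,0],[-10.2,34.9,0,0,0,0,0],[-10.2,34.9,0,0,0,0,0],[-10.2,34.9,0,0,0,0,0]]]';python3 -m jog '[[[-5.2,17.4,0,0,0,0,0],[0,0,0,0,0,0,0],[0,0,0,0,0,0,0],[0,0,0,0,0,0,0]]]'
```

```text
clock: 13.15
position: [0.5029, 0.1447, 0.3258]
tool_rot: [3.141, 0.002, 0.278]
force: [0.5, 0.0, -1.7]
grip_width: 0.0257
finger_force: 39.3
clock: 13.65
position: [0.5016, -0.0369, 0.3259]
tool_rot: [-3.141, 0.002, 0.278]
force: [0.4, 0.1, -2.1]
grip_width: 0.0256
finger_force: 39.3
clock: 14.05
position: [0.5021, -0.0522, 0.3264]
tool_rot: [-3.141, 0.001, 0.28]
force: [0.1, 0.2, -2.4]
grip_width: 0.0253
finger_force: 39.2
```

```bash
python3 -m jog '[[[0,0,20,0,0,0,0],[0,0,20,0,0,0,0],[0,0,0,0,0,0,0],[0,0,0,0,0,0,0]]]'
python3 - <<'E'
from h import *
np.set_printoptions(precision=4,suppress=True)
for n in('side','top'):
    for k in range(4):
        p=bot.grab_frame(n); save(p,f'{n}3_{k}')
        for q in ('port','scope_tip','scope_ring','scope_grip'):
            r=[x for x in bot.spot_point(q,p) if np.hypot(x['xyz'][0]-.503,x['xyz'][1]+.053)<.04][:1]
            print(n,q,[(np.round(x['xyz'],4).tolist(),round(x['conf'],2),proj(p,x['xyz']).round(1).tolist()) for x in r])
s=bot.observe();print(s['position'],s['tool_rot'])
b=np.mean([cv2.imread(f'pics/side3_{k}.png').astype(float) for k in range(4)],0)
cv2.imwrite('pics/c4.png',cv2.resize(np.clip(b,0,255).astype(np.uint8)[130:220,310:400],(600,600),interpolation=3))
E
```

```text
clock: 14.45
position: [0.5024, -0.0523, 0.2872]
tool_rot: [-3.141, 0.0, 0.28]
force: [0.5, -0.0, -0.9]
grip_width: 0.0257
finger_force: 39.1
side port [([0.4989, -0.056, 0.0788], 0.63, [348.3, 195.5])]
side scope_tip [([0.5038, -0.0507, 0.1021], 0.61, [346.7, 190.2])]
side scope_ring [([0.5015, -0.049, 0.1464], 0.79, [348.6, 177.7])]
side scope_grip [([0.5019, -0.0488, 0.2298], 0.5, [350.6, 150.7])]
side port [([0.501, -0.0511, 0.0776], 0.62, [347.3, 197.0])]
side scope_tip [([0.5049, -0.0523, 0.1033], 0.81, [346.4, 189.4])]
side scope_ring [([0.5015, -0.051, 0.1482], 0.82, [348.8, 176.6])]
side scope_grip [([0.5025, -0.0533, 0.2308], 0.69, [350.6, 149.2])]
side port [([0.4998, -0.0539, 0.08], 0.59, [347.9, 195.7])]
side scope_tip [([0.5026, -0.0525, 0.1006], 0.77, [347.2, 190.2])]
side scope_ring [([0.501, -0.0505, 0.1471], 0.67, [348.9, 177.1])]
side scope_grip [([0.5032, -0.0547, 0.2297], 0.64, [350.3, 149.2])]
side port [([0.5018, -0.0519, 0.0778], 0.58, [347.0, 196.7])]
side scope_tip [([0.5022, -0.0499, 0.1008], 0.61, [347.3, 190.8])]
side scope_ring [([0.5013, -0.0533, 0.1465], 0.61, [348.9, 176.5])]
side scope_grip [([0.5035, -0.0527, 0.2316], 0.65, [350.2, 149.0])]
top port []
top scope_tip []
top scope_ring [([0.5154, -0.0239, -0.0014], 0.38, [332.6, 227.3])]
top scope_grip []
top port []
top scope_tip []
top scope_ring []
top scope_grip []
top port []
top scope_tip []
top scope_ring []
top scope_grip []
top port []
top scope_tip []
top scope_ring []
top scope_grip []
[ 0.5024 -0.0529  0.2869] [-3.1416  0.      0.2788]
```

View pics/c4.png

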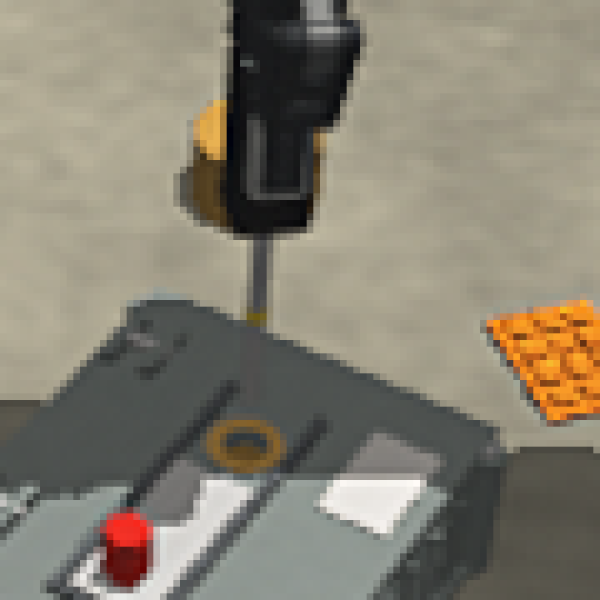

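```bash
cat > m.py <<'E'
from h import *
import sys
tag,ztip=sys.argv[1],float(sys.argv[2])
np.set_printoptions(precision=4,suppress=True)
p=bot.grab_frame('side')
a=np.mean([cv2.imread(f'pics/side{tag}_{k}.png').astype(float) for k in range(4)],0)[:,:,::-1]
s=a.max(2)-a.min(2); R,G,B=a[...,0],a[...,1],a[...,2]
yel=np.minimum(R,G)-B
def wc(w,x0,x1,y0,y1,th):
    v,u=np.mgrid[y0:y1,x0:x1]; q=np.clip(w[y0:y1,x0:x1]-th,0,None); return np.array([(q*u).sum(),(q*v).sum()])/q.sum(), q
r,q=wc(yel,338,356,190,204,25)
m=(q>0).astype(np.uint8); pts=np.column_stack(np.where(m))[:,::-1]+[338,190]
hull=cv2.convexHull(pts.astype(np.float32)); e=cv2.fitEllipse(hull)
print('rim wc',r,at(p,r,.075),'ellipse',e,at(p,e[0],.075))
g,q=wc(yel,343,354,172,183,40); print('ring',g,(q>0).sum(),at(p,g,ztip+.045)); print(q.round().astype(int))
s=bot.observe()['position']; print(s, 'tcp proj',proj(p,[s[0],s[1],ztip+.045]))
E
python3 m.py 3 .1013
```

```text
rim wc [346.1804 196.4165] [ 0.5043 -0.0557  0.075 ] ellipse ((346.2798156738281, 196.2403106689453), (7.647216796875, 10.956975936889648), 96.25010681152344) [ 0.5041 -0.0565  0.075 ]
ring [347.9775 177.0289] 4 [ 0.5034 -0.0513  0.1463]
[[ 0  0  0  0  0  0  0  0  0  0  0]
 [ 0  0  0  0  0  0  0  0  0  0  0]
 [ 0  0  0  0  0  0  0  0  0  0  0]
 [ 0  0  0  0  0  0  0  0  0  0  0]
 [ 0  0  0  0  0  0  0  0  0  0  0]
 [ 0  0  0  0 23 31 21  0  0  0  0]
 [ 0  0  0  0  0  2  0  0  0  0  0]
 [ 0  0  0  0  0  0  0  0  0  0  0]
 [ 0  0  0  0  0  0  0  0  0  0  0]
 [ 0  0  0  0  0  0  0  0  0  0  0]
 [ 0  0  0  0  0  0  0  0  0  0  0]]
[ 0.5024 -0.053   0.2869] tcp proj [348.4392 176.6416]
```

Side view: rim centre at crop (245,446), about px (346,196). The ring is at (256,318), about px (348,177), so the tube hangs nearly over the bore. I'll shift slightly, lower the tip to about 6 mm above the mouth, and measure again.

```bash
python3 -m jog '[[[0.4,1.7,5,0,0,0,0],[0,0,8,0,0,0,0],[0,0,7,0,0,0,0],[0,0,0,0,0,0,0],[0,0,0,0,0,0,0]]]'
python3 - <<'E'
from h import *
np.set_printoptions(precision=4,suppress=True)
P={}
for k in range(10):
    p=bot.grab_frame('side')
    if k<8: save(p,f'side4_{k}')
    for q in ('port','scope_tip','scope_ring'):
        for x in bot.spot_point(q,p)[:3]:
            if np.hypot(x['xyz'][0]-.503,x['xyz'][1]+.053)<.03: P.setdefault(q,[]).append(np.r_[x['xyz'],proj(p,x['xyz'])]);break
z={'port':.075,'scope_tip':.0813,'scope_ring':.1263}
for q in P:
    m=np.mean(P[q],0); print(q,len(P[q]),m,np.std(P[q],0),at(p,m[3:],z[q]))
for q in('scope',):
    for r in bot.trace(q,p):
        ys,xs=np.where(r['region'])
        if 340<xs.mean()<360 and ys.mean()<210: print(q,r['conf'],xs.min(),xs.max(),ys.min(),ys.max(),[(y,xs[ys==y].mean().round(1)) for y in range(175,200) if (ys==y).any()])
s=bot.observe();print(s['position'],s['tool_rot'],s['clock'])
b=np.mean([cv2.imread(f'pics/side4_{k}.png').astype(float) for k in range(8)],0)
np.save('avg4.npy',b)
b=np.clip(b*1.4,0,255).astype(np.uint8)
cv2.imwrite('pics/c5.png',cv2.resize(b[165:210,325:370],(600,600),interpolation=3))
E
python3 m.py 4 .0813
```

```text
clock: 17.0
position: [0.5032, -0.0544, 0.2666]
tool_rot: [-3.141, 0.001, 0.279]
force: [0.6, -0.4, -2.0]
grip_width: 0.0258
finger_force: 39.1
port 7 [  0.5006  -0.0532   0.0791 347.5455 196.1067] [0.0017 0.0012 0.0011 0.6778 0.3124] [ 0.5008 -0.0575  0.075 ]
scope_tip 10 [  0.504   -0.0532   0.0811 346.3137 195.4036] [0.0023 0.0014 0.0017 0.8667 0.6535] [ 0.504  -0.053   0.0813]
scope_ring 10 [  0.5012  -0.0524   0.1233 348.3147 183.6682] [0.0015 0.0015 0.0137 0.774  4.0507] [ 0.5011 -0.0492  0.1263]
scope 0.65 342 355 144 195 [(175, np.float64(347.0)), (176, np.float64(347.0)), (177, np.float64(347.0)), (178, np.float64(347.0)), (179, np.float64(347.0)), (180, np.float64(347.0)), (181, np.float64(347.0)), (182, np.float64(347.0)), (183, np.float64(347.0)), (184, np.float64(347.0)), (185, np.float64(347.0)), (186, np.float64(347.0)), (187, np.float64(346.5)), (188, np.float64(346.0)), (189, np.float64(346.0)), (190, np.float64(346.0)), (191, np.float64(346.0)), (192, np.float64(346.0)), (193, np.float64(346.0)), (194, np.float64(346.0)), (195, np.float64(346.0))]
[ 0.5032 -0.0545  0.2669] [-3.1416 -0.      0.2787] 19.05
rim wc [346.1015 196.773 ] [ 0.5043 -0.0543  0.075 ] ellipse ((346.2725830078125, 196.22569274902344), (7.599283695220947, 10.970446586608887), 95.71676635742188) [ 0.5041 -0.0565  0.075 ]
ring [nan nan] 0 [nan nan nan]
[[0 0 0 0 0 0 0 0 0 0 0]
 [0 0 0 0 0 0 0 0 0 0 0]
 [0 0 0 0 0 0 0 0 0 0 0]
 [0 0 0 0 0 0 0 0 0 0 0]
 [0 0 0 0 0 0 0 0 0 0 0]
 [0 0 0 0 0 0 0 0 0 0 0]
 [0 0 0 0 0 0 0 0 0 0 0]
 [0 0 0 0 0 0 0 0 0 0 0]
 [0 0 0 0 0 0 0 0 0 0 0]
 [0 0 0 0 0 0 0 0 0 0 0]
 [0 0 0 0 0 0 0 0 0 0 0]]
[ 0.5032 -0.0545  0.2669] tcp proj [347.6853 182.2133]m.py:10: RuntimeWarning: invalid value encountered in divide
  v,u=np.mgrid[y0:y1,x0:x1]; q=np.clip(w[y0:y1,x0:x1]-th,0,None); return np.array([(q*u).sum(),(q*v).sum()])/q.sum(), q
```

View pics/c5.png

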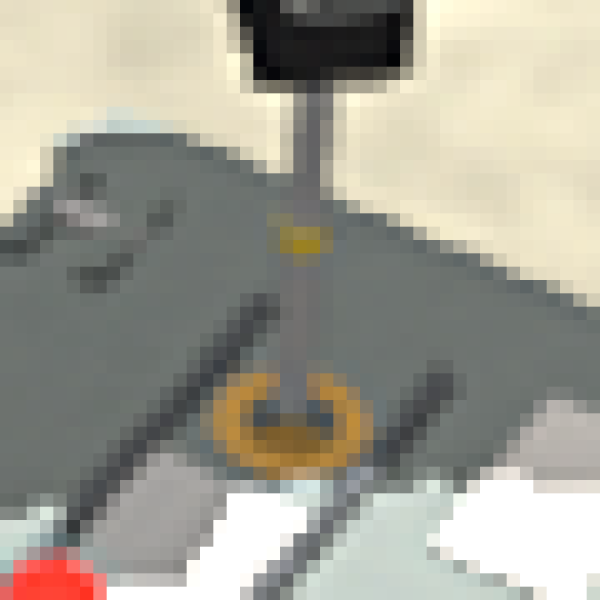

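The crop shows the tube (axis x≈293) in front of the rim (centre (289,427)), with its tip end at row ≈410. That is close to centred, so I'll do one sub-pixel check.

```bash
python3 - <<'E'
from h import *
from scipy.optimize import least_squares
np.set_printoptions(precision=4,suppress=True,linewidth=150)
A3=np.mean([cv2.imread(f'pics/side3_{k}.png').astype(float) for k in range(4)],0)[...,::-1]; A4=np.load('avg4.npy')[...,::-1]
T=np.mean([cv2.imread(f'pics/top2_{k}.png').astype(float) for k in range(4)],0)[...,::-1]
def yel(a): return np.minimum(a[...,0],a[...,1])-a[...,2]
from scipy.ndimage import map_coordinates, gaussian_filter
def fit(p,img,guess,skip=None):
    # outer rim edge: circle at z=.075, half-level crossing of brass colour along radial rays
    Y=yel(img)
    def pts(c):
        out=[];th=np.linspace(0,2*np.pi,72,endpoint=False)
        rr=np.arange(.008,.017,.0002)
        for t in th:
            X=[proj(p,[c[0]+r*np.cos(t),c[1]+r*np.sin(t),.075]) for r in rr]
            v=map_coordinates(Y,[[x[1] for x in X],[x[0] for x in X]],order=1)
            i=v.argmax(); h=(v[i]+v[-8:].min())/2; j=np.where(v[i:]<h)[0]
            if len(j) and v[i]>20: out.append([c[0]+rr[i+j[0]]*np.cos(t),c[1]+rr[i+j[0]]*np.sin(t)])
        return np.array(out)
    c=np.array(guess)
    for _ in range(4):
        q=pts(c); s=least_squares(lambda a:np.hypot(q[:,0]-a[0],q[:,1]-a[1])-a[2],[*c,.012],loss='soft_l1',f_scale=.001).x; c=s[:2]
    return s,len(q)
ps=bot.grab_frame('side');pt=bot.grab_frame('top')
c3=fit(ps,A3,(.504,-.056));print('side3',c3,'side4',fit(ps,A4,(.504,-.056)),'top',fit(pt,T,(.5017,-.053)))
np.set_printoptions(precision=0,suppress=True,linewidth=170)
c=c3[0][:2]
print('pred tip',proj(ps,[*c,.0813]),'tube bottom edge',max(proj(ps,[c[0]+.004*np.cos(t),c[1]+.004*np.sin(t),.0813])[1] for t in np.linspace(0,6.28,40)))
print('axis at rows',[proj(ps,[*c,z]) for z in(.0813,.1263,.16)])
for r in range(174,201): print(r,A4[r,341:353].sum(1)/3, yel(A4)[r,341:353])
E
```

```text
side3 (array([ 0.504 , -0.0564,  0.015 ]), 72) side4 (array([ 0.5041, -0.0569,  0.015 ]), 65) top (array([ 0.5017, -0.0531,  0.015 ]), 72)
pred tip [346. 195.] tube bottom edge 195.55921766665344
axis at rows [array([346., 195.]), array([347., 182.]), array([348., 171.])]
174 [156. 156. 155. 156. 162. 140.  91.  71.  96. 143. 162. 158.] [20. 20. 20. 20. 20. 15.  4. -2.  6. 18. 21. 20.]
175 [149. 152. 157. 158. 163. 133.  81.  71.  96. 141. 158. 155.] [19. 19. 19. 20. 22. 16.  2. -2.  6. 17. 21. 20.]
176 [ 79. 112. 143. 156. 165. 136.  82.  71. 103. 146. 157. 154.] [-1. 10. 18. 21. 23. 16.  2. -1.  8. 18. 20. 19.]
177 [ 76.  73.  81. 115. 151. 131.  82.  72. 116. 153. 157. 153.] [-3. -4. -2.  9. 18. 15.  2. -1. 10. 18. 18. 18.]
178 [ 81.  79.  77.  74.  85.  84.  74.  73. 114. 155. 161. 155.] [-3. -2. -3. -5. -1.  1. -1. -1. 11. 20. 21. 20.]
179 [ 80.  80.  80.  79.  79.  77.  77.  76.  98. 141. 160. 159.] [-2. -2. -2. -3. -4. -2.  0. -1.  7. 16. 19. 20.]
180 [ 79.  80.  80.  80.  82.  80.  79.  78.  75.  83. 116. 146.] [-3. -2. -2. -3.  1.  2. -2. -1. -3. -1. 10. 18.]
181 [80. 80. 80
[... 1412 characters left out ...]
-3. -4. 19. 50. 51. 22. -4.]
195 [91. 93. 79. 61. 68. 80. 75. 63. 68. 86. 91. 85.] [ 36.  54.  33.   0. -10.  -2.  -3. -12.  11.  44.  45.  13.]
196 [90. 91. 74. 53. 55. 66. 65. 55. 55. 80. 93. 90.] [ 42.  49.  19.  -7.   2.  13.  12.  -0. -14.  28.  58.  24.]
197 [89. 93. 79. 61. 62. 64. 63. 64. 62. 80. 93. 89.] [37. 55. 38. 26. 35. 37. 32. 26. 11. 31. 55. 29.]
198 [83. 90. 86. 73. 68. 66. 63. 64. 75. 87. 88. 76.] [15. 44. 49. 42. 36. 35. 34. 36. 39. 48. 45. 16.]
199 [73. 78. 88. 92. 87. 80. 76. 83. 90. 85. 78. 72.] [-4. 18. 38. 48. 52. 48. 47. 50. 52. 45. 19. -2.]
200 [ 87.  75.  71.  75.  76.  94. 109. 106.  89.  76.  97. 109.] [ -3.  -8.  -3.  19.  34.  30.  28.  23.  19.   7. -12.  -7.]
```

```bash
python3 -m jog '[[[0,0.6,0,0,0,0,0],[0,0,4,0,0,0,0],[0,0,6,0,0,0,0],[0,0,0,0,0,0,0]]]'; python3 -m jog '[[[0,0,8,0,0,0,0],[0,0,8,0,0,0,0],[0,0,0,0,0,0,0]]]'
python3 - <<'E'
from h import *
np.set_printoptions(precision=4,suppress=True)
for k in range(8):
    p=bot.grab_frame('side'); save(p,f'side5_{k}')
b=np.mean([cv2.imread(f'pics/side5_{k}.png').astype(float) for k in range(8)],0)
np.save('avg5.npy',b); s=bot.observe(); print(s['position'],s['tool_rot'],s['clock'])
cv2.imwrite('pics/c6.png',cv2.resize(np.clip(b*1.4,0,255).astype(np.uint8)[165:210,325:370],(600,600),interpolation=3))
a=b[...,::-1]; Y=np.minimum(a[...,0],a[...,1])-a[...,2]
np.set_printoptions(precision=0,suppress=True,linewidth=170)
for r in range(184,201): print(r,a[r,341:353].sum(1)/3, Y[r,341:353])
E
```

```text
clock: 19.6
position: [0.503, -0.055, 0.2559]
tool_rot: [-3.141, 0.001, 0.279]
force: [0.4, 0.9, -1.2]
grip_width: 0.0258
finger_force: 39.1
clock: 19.9
position: [0.5029, -0.055, 0.2396]
tool_rot: [-3.141, 0.002, 0.279]
force: [-0.1, 0.5, -2.1]
grip_width: 0.0261
finger_force: 39.2
[ 0.5035 -0.0551  0.2411] [ 3.1415 -0.0003  0.2786] 20.3
184 [80. 81. 81. 82. 79. 78. 81. 79. 79. 80. 80. 81.] [-2. -1. -1. -1. -1.  1.  1.  1. -1. -2. -2. -2.]
185 [81. 81. 82. 82. 79. 78. 81. 79. 80. 82. 82. 82.] [-1. -1. -1. -1. -1.  1.  1.  1. -1. -2. -1. -0.]
186 [80. 81. 82. 79. 78. 79. 81. 79. 79. 81. 81. 81.] [-2. -2. -2. -2. -2.  1.  1.  1. -1. -2. -2. -2.]
187 [81. 81. 71. 59. 66. 79. 82. 79. 79. 81. 81. 82.] [-2. -2. -2. -4. -1.  1.  0.  1. -1. -2. -2. -2.]
188 [81. 73. 58. 50. 60. 76. 81. 79. 79. 80. 81. 81.] [-2. -2. -4. -5.  5.  3. -3.  1. -0. -2. -2. -2.]
189 [77. 64. 53. 58. 74. 83. 84. 79. 78. 80. 81. 81.] [-2. -3. -4. -6. 23. 22.  6. 12.  5. -4. -2. -2.]
190 [63. 55. 52. 71. 83. 77. 81. 82. 79. 81. 81. 82.] [-2. -3. -4. -7. 25. 66. 72. 44.  8. -3. -2. -2.]
191 [55. 48. 68. 84. 80. 77. 78
[... 356 characters left out ...]
-2.  0. 21. 50. 52. 23. -4.]
195 [92. 93. 79. 62. 71. 81. 78. 66. 68. 86. 91. 85.] [ 36.  55.  33.   1.  -7.  -1.  -3. -11.  10.  44.  45.  13.]
196 [91. 91. 74. 54. 70. 82. 78. 64. 53. 80. 93. 90.] [ 43.  49.  20.  -6.  -0.  -1.  -1.  -0. -12.  28.  57.  24.]
197 [90. 93. 79. 61. 73. 81. 76. 67. 61. 80. 93. 90.] [37. 55. 40. 24.  7. -6.  2. 17. 12. 32. 55. 29.]
198 [82. 90. 86. 74. 77. 82. 76. 67. 75. 87. 88. 76.] [16. 45. 50. 38. 11.  0.  7. 27. 41. 49. 46. 16.]
199 [74. 78. 89. 92. 88. 85. 81. 84. 90. 85. 79. 72.] [-4. 18. 38. 50. 50. 38. 36. 48. 53. 45. 19. -2.]
200 [ 89.  78.  74.  77.  77.  94. 108. 105.  89.  78.  98. 108.] [ -4.  -8.  -2.  19.  36.  32.  30.  24.  20.   6. -12.  -8.]
```

View pics/c6.png

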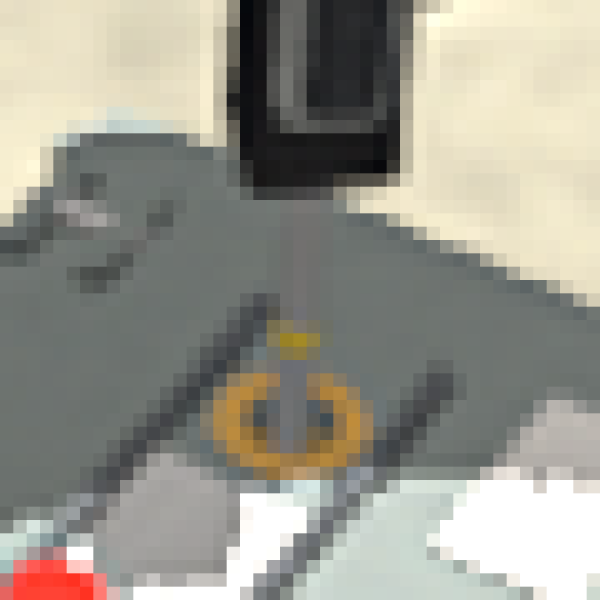

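The tube is inside the bore and laterally centred in the hole (tube at crop x≈291, rim centre ≈289). The ring at (297,343) is about 25 mm above the mouth, and no contact force shows. Lowering the rest.

```bash
python3 -m jog '[[[0,0.2,7,0,0,0,0],[0,0,7,0,0,0,0],[0,0,6,0,0,0,0],[0,0,5,0,0,0,0],[0,0,0,0,0,0,0]]]'; python3 -m jog '[[[0,0,0,0,0,0,0],[0,0,0,0,0,0,0],[0,0,0,0,0,0,0]]]'
python3 - <<'E'
from h import *
np.set_printoptions(precision=4,suppress=True)
P={}
for k in range(6):
    p=bot.grab_frame('side'); save(p,f'side6_{k}')
    for q in('scope_ring','port'):
        for x in bot.spot_point(q,p)[:3]:
            if np.hypot(x['xyz'][0]-.503,x['xyz'][1]+.053)<.03: P.setdefault(q,[]).append(x['xyz']);break
print({q:(len(v),np.mean(v,0)) for q,v in P.items()})
b=np.mean([cv2.imread(f'pics/side6_{k}.png').astype(float) for k in range(6)],0)
s=bot.observe(); print(s['position'],s['tool_rot'],s['force'],s['qd'].max(),s['clock'])
cv2.imwrite('pics/c7.png',cv2.resize(np.clip(b*1.4,0,255).astype(np.uint8)[165:210,325:370],(600,600),interpolation=3))
a=b[...,::-1]; Y=np.minimum(a[...,0],a[...,1])-a[...,2]
np.set_printoptions(precision=0,suppress=True,linewidth=170)
for r in range(190,201): print(r,a[r,341:353].sum(1)/3, Y[r,341:353])
E
```

```text
clock: 20.8
position: [0.5031, -0.0552, 0.2151]
tool_rot: [-3.141, 0.001, 0.279]
force: [-0.8, -0.4, -2.3]
grip_width: 0.0256
finger_force: 39.2
clock: 21.1
position: [0.5035, -0.0553, 0.2161]
tool_rot: [3.141, -0.0, 0.279]
force: [-0.3, 0.3, -2.0]
grip_width: 0.0259
finger_force: 39.2
{'scope_ring': (5, array([ 0.5012, -0.0525,  0.0761])), 'port': (6, array([ 0.5003, -0.0532,  0.0788]))}
[ 0.5035 -0.0552  0.2159] [-3.1416 -0.      0.2787] [-0.4189  0.1152 -1.0094] 0.0012928104627782963 22.0
190 [63. 54. 51. 71. 82. 80. 81. 79. 80. 81. 82. 81.] [-3. -3. -3. -2. -1.  1.  1.  1. -1. -1. -1. -2.]
191 [55. 49. 68. 85. 80. 80. 80. 81. 82. 82. 82. 81.] [-4. -4. -5. -6. -2.  0.  0. -1. -4. -2. -3. -2.]
192 [46. 56. 77. 86. 82. 79. 80. 82. 83. 81. 81. 82.] [-6.  2.  4.  7.  5. -1. -1.  4.  5. -4. -5. -2.]
193 [62. 86. 91. 91. 87. 80. 80. 86. 88. 86. 82. 80.] [-1. 20. 34. 45. 24. -3. -0. 25. 35. 14.  0. -5.]
194 [85. 94. 92. 83. 78. 81. 77. 79. 87. 92. 88. 81.] [18. 45. 54. 35.  7. -4.  1. 24. 50. 51. 23. -4.]
195 [92. 94. 78. 65. 75. 82. 79. 66. 68. 86. 92. 86.] [35. 54. 32.  9. -2. -7. -0. -6.  9. 44. 44. 13.]
196 [91. 91. 73. 69. 84. 84. 86. 72. 53. 81. 94. 91.] [ 42.  50.  18.  29.  30.   5.  24.  24. -16.  27.  58.  24.]
197 [90. 93. 79. 61. 75. 82. 75. 67. 62. 80. 94. 90.] [38. 55. 38. 29. 63. 72. 62. 39. 10. 31. 54. 30.]
198 [83. 90. 85. 76. 75. 79. 73. 66. 75. 88. 89. 76.] [16. 45. 49. 31. 28. 33. 30. 34. 38. 49. 45. 16.]
199 [74. 80. 90. 93. 90. 86. 82. 83. 90. 86. 79. 72.] [-4. 18. 39. 50. 46. 34. 34. 47. 52. 46. 19. -2.]
200 [ 89.  81.  78.  83.  81.  96. 110. 106.  90.  78.  98. 107.] [ -3.  -8.  -2.  20.  36.  32.  29.  23.  20.   6. -12.  -8.]
```

View pics/c7.png

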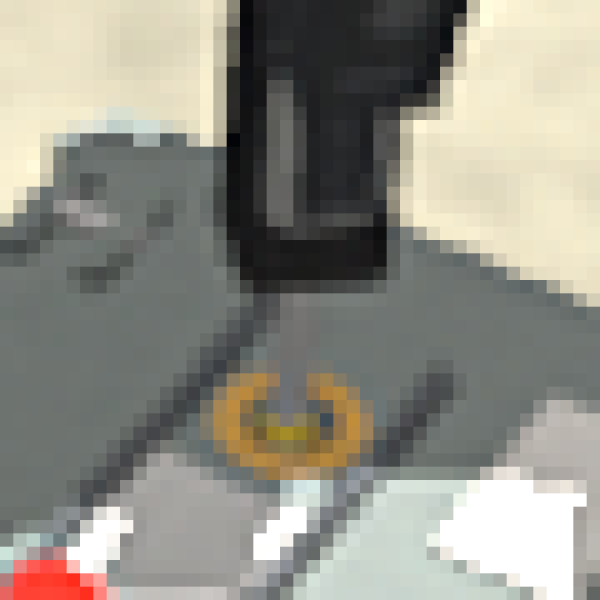

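The yellow ring sits at the mouth level inside the brass rim, at crop (290,432) against the rim centre (289,427). The offset is what the tube's visible front surface should give. The robot is still, so I'm handing in.

```bash
python3 -c "
from workcell import bot
print(bot.job_done())"
```

```text
the job is handed in; nothing more can be done
None
```

I slid the cover open to its end stop and lowered the black scope through the port. I handed the job in with the gripper holding the scope still and upright, its yellow ring level with the mouth and the tube centred to about 1–2 mm by my measurements; no contact with the housing was seen, and the judge's result was not shown.

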